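# Knock a cured tag plate out of its nest

### The job

The white tag plate has been cured and is stuck in the pocket of the black-topped aluminium nest. Press the red lever pad down so that the knockout rod pushes the plate up clear of the pocket, then lay the plate gently, face up and flat on the floor of the blue tray beside the plate already there. Finally bring the knockout lever back up to its rest so that the rod is fully down for the next plate, and leave the other things on the bench where they are.

Things in the scene. Friction and masses are not known exactly. Their poses are not given: they have to be found in the camera images.
- nest: Curing nest, screwed down. Origin on the bench under the pocket's centre. Aluminium base plate 150 (x) x 112 (y) x 10 high; top block 120 (x) x 70 (y), z 40 to 62 mm, its upper 10 mm black plastic with a pocket 86 (x) x 34 (y) x 10 deep, open upward. The lever sticks out on its own -y side. Spring plungers, one in each short end wall, clamp the plate until it has risen about 6 mm
- pocket (a point): centre of the pocket's floor, 52 mm above the bench; axes as the nest
- ejector_lever (a joint): hinge of the steel knockout lever (rad): 0 = rest, pad up, rod down; 0.40 = stop, pad down, rod up. Pivot at nest y -42, z 32 mm, axis along nest x; pad 80 mm from it. Stiff pivot: stays where it is left. Pressing needs about 3 N at the pad, 7 to 11 N while the plate is clamped. Lever and rod are linked: moving either moves the other
- lever_pad (a point): centre of the top face of the red round pad at the lever's end, 26 mm diameter, 10 thick; its face tilts with the lever. At rest at nest (0, -122, 55) mm, at the stop (0, -119, 23), so it goes down 32 mm. Free all round and underneath, but for the 14 mm wide lever bar on its nest +y side
- rod_top (a point): centre of the flat top of the steel knockout rod, 14 mm diameter, upright in the hole in the middle of the pocket floor. At rest 1 mm below the pocket floor; with the lever at its stop about 16 mm above it (6 mm above the block's top)
- tag_plate: the cured plate: 84 (x) x 32 (y) x 8 (z) mm, white upper face with grey lines and a black 7 mm chip near one end, black underneath, 55 g. Origin at the centre of its underside, z out of the white face. At the start it lies in the pocket face up with its face 2 mm below the block's top. Knocked out, it rests loosely, balanced on the rod, underside about 6 mm above the block's top
- done_tray: blue tray for finished plates, fixed: 190 (x) x 135 (y) x 14 high, walls 4, floor 4 thick; origin on the bench at its centre. The finished plate lies in its +x half, the -x half is empty
- free_place (a point): centre of the empty half of the blue tray, on its floor (tray x = -40 mm, 4 mm above the bench); axes as the tray
- done_plate: finished plate lying in the blue tray's +x half, long side along the tray's y; size and origin as tag_plate
- blank_tray: black tray of the same size with two yellow blank plates, fixed; leave alone
- blank_a: yellow blank plate in the black tray, 84 x 32 x 8 mm; leave alone
- blank_b: yellow blank plate in the black tray, 84 x 32 x 8 mm; leave alone
- syringe_block: aluminium block (about 68 x 85 x 55 mm) with a blue-capped adhesive syringe standing in it, 120 mm high, loose; leave alone
- magnet: steel-coloured magnet puck, 24 mm diameter, 10 mm high, loose; leave alone
- tweezers: steel tweezers lying flat, about 140 mm long along x, 20 wide, 8 high, loose; leave alone
Things that resemble listed ones, but are neither listed nor needed, are in the scene too. What is shaped like the tag_plate but turquoise is not meant.

How it is judged:
By the outcome, as a careful person would: the job done as asked, in the order asked, and still so for the second after the job is handed in, with the robot touching nothing.
It also fails if it takes over 59 s, if anything falls off the work surface, if the arm or the gripper's body presses on something with over 40 N, if the wrist force passes 120 N, or if a joint passes its speed limit or range.

### The arm

A 6-joint arm with a two-finger parallel gripper is mounted at the origin on the work surface. World frame = base frame: x ahead of the robot, y to its left, z up, the work surface at z = 0. Lengths are in mm, angles in rad, forces in N, time in s.
With the tool pointing down it reaches from about 375 to 925 mm from the base axis. Payload 5.7 kg.
Tool frame: the origin (TCP) lies on the centre line of the jaws, within the pads' length; the fingertips stand 11 mm ahead of it and the grasp point (between the pads) lies 8 mm behind it (env.tip_reach is the z of the fingertips in the tool frame, in mm); z points along the fingers, y is the line along which they close (so a half turn about z gives the same grasp; the last joint's range is limited). The gripper opens to 85 mm and grips with 20 to 120 N. Pads are 22 mm wide; open, the fingers measure 114 mm over their backs; the gripper's body (76 mm by 85 mm) begins 54 mm behind the grasp point. The pads swing forward as they close: fully open they stand 13 mm farther back than shut.
Start: joints at [-1.31, 0.359, 1.51, -0, 1.272, -0.115], TCP at [220.192, -558.1, 210.567] pointing down, gripper open.
Joint ranges: [-2.97, 2.97], [-1.01, 2.36], [0.21, 2.38], [-0.96, 4.11], [0.2, 2.71], [-2.98, 2.98]. Speed limits (rad/s): [2.39, 2.39, 3.14, 3.14, 3.14, 3.14].

### API

Orientations are given as a unit quaternion [w, x, y, z].
In Python, from plant import env gives the robot as it stands.
- The arm moves only by the tool servo_tool, never from a script. Its arguments are lists of equal length, an entry for each row: "grip": the opening, from 0 (shut) to 1 (fully open); "slide": the shift along the world's x, y, z each as a share of 2.5 cm, from -1 to 1, a list of three; "angular": the turn, a rotation vector about the world's x, y, z each as a share of 10 degrees, from -1 to 1, a list of three. In form: {"grip": [grip, ...], "slide": [[dx, dy, dz], ...], "angular": [[ax, ay, az], ...]}. A call has 1 to 20 rows; each row shifts and turns the commanded pose from where the row before left it; what a row does not reach is not made up. A row lasts 1/8 s, in which the tool goes at most 62.5 mm and 10.7 degrees, less where a joint would pass 70% of its speed; a pose out of reach is approached as far as the arm can. A call with a number of a shift or a turn outside -1 to 1 is refused whole. A call with a gripper value outside its range is refused whole. The fingers move at their own pace and stop on an object; "squeeze" is the grip in N (left out, the last holds). Time passes only in rows, so rows that do not move let the fingers close. It gives the time, the measured TCP pose, the force, the opening and the grip force at its end, in the units of the state.
- env.read_state(): the state, without advancing time (a new reading comes with each control period).
- env.snapshot(name): name is "scene" or "top"; returns a dict with "img" (384x512x3 uint8, red, green, blue), "depth" (384x512 float32, mm along the optical axis (not along the pixel's ray), 0 where there is no reading), "camera_matrix" (3x3 intrinsics, pixels), "k1" (the pictures are not rectified: a ray, as slopes to the right and down, at radius r is drawn at 1 + k1 r^2 times it, then the intrinsics apply), "position" and "attitude" of the camera in the world. Camera axes: x right, y down, z forward; pixel columns grow to the right and rows downward; lengths in mm; the calibration is good to about 2 mm. A picture is of the moment at which its call begins.
- env.hand_in(): hands the job in; it is judged then, once.
Trained networks look in the newest picture that a camera, given by its name, has taken for a name from the list of things; names that differ only in an ending like _2 or _b are one class to them, and where a whole thing is asked for, a point or a joint stands for the part that bears it (a point fixed in the world has none). Each returns a list of dicts, best first, with "p" (0 to 1); they miss things now and then, are a little off and sometimes report something else, mostly with a low value. They report only what shows in the picture. A call takes as long as a camera call. They do not tell look-alikes from the thing itself.
- env.search_frame(camera, thing): "pixel" ([row, column] in pixels, amid what is visible of it).
- env.tip_of(camera, thing): "pixel" ([row, column] in pixels: a listed point, or the origin of a listed thing).
The state is a dict: "time": time; "joint_positions": joint angles; "dq": joint speeds; "effort": joint torques, N m; "position": TCP position; "ee_rot": TCP orientation; "wrist_force": force on the tool from outside, world axes, zero at the start; "moment": the same for the moment, N m; "gripper_width": opening from 0.0 (shut) to 1.0 (fully open); "grip_force": force on a finger pad.
Only numpy, scipy, OpenCV 4.12 (cv2) and the standard library are available. Lean on these libraries where they do the work, as an engineer would, in place of code of your own. Each camera call takes 0.05 s, during which the arm holds its last target. There are 200 camera calls.

## Working session

There is one attempt and no reset: what is moved stays moved. The work goes in short steps, Python scripts to look and compute and a tool call to move; the robot and the scene stay as the last step left them, time stands still between calls to the robot, and variables do not carry over. Pictures are saved under pics/ and viewed, at most 12 in all, crops included, and the job is handed in when it is done.

Besides the shell and the picture viewer there is one more tool, called after "Request:" as name(argument=value, ...) on one line, values as JSON. servo_tool: Moves the arm, as the interface text tells. Shift numbers are shares of 2.5 cm and turn numbers shares of 10 degrees, none past 1 either way. Its arguments: {"type":"object","properties":{"grip":{"type":"array"},"slide":{"type":"array"},"angular":{"type":"array"},"squeeze":{"type":"number"}},"required":["grip","slide","angular"]}

```bash
mkdir -p pics; cat > h.py <<'E'
import numpy as np, cv2
from scipy.spatial.transform import Rotation as R
from plant import env
def snap(cam,name=None):
    s=env.snapshot(cam)
    if name: cv2.imwrite(f'pics/{name}.png',cv2.cvtColor(s['img'],cv2.COLOR_RGB2BGR))
    return s
def rot(q):
    q=np.array(q,float)
    return q if q.shape==(3,3) else R.from_quat([q[1],q[2],q[3],q[0]]).as_matrix()
def ray(s,px):
    K=np.array(s['camera_matrix']);k=float(s['k1'])
    u=np.array([(px[1]-K[0,2])/K[0,0],(px[0]-K[1,2])/K[1,1]]);v=u.copy()
    for _ in range(20): v=u/(1+k*(v@v))
    return rot(s['attitude'])@np.array([v[0],v[1],1.])
def atz(s,px,z):
    d=ray(s,px);p=np.array(s['position'],float);return p+d*(z-p[2])/d[2]
def dep(s,px):
    return np.array(s['position'],float)+ray(s,px)*s['depth'][int(round(px[0])),int(round(px[1]))]
def proj(s,P):
    c=rot(s['attitude']).T@(np.array(P,float)-s['position']);v=c[:2]/c[2];v=v*(1+s['k1']*(v@v));K=np.array(s['camera_matrix'])
    return [v[1]*K[1,1]+K[1,2],v[0]*K[0,0]+K[0,2]]
E
cat > a.py <<'E'
from h import *
np.set_printoptions(precision=1,suppress=True)
S={c:snap(c,c+'0') for c in('scene','top')}
for c,s in S.items():
    print(c,s['position'],s['attitude'],s['camera_matrix'],s['k1'])
    for t in['nest','pocket','lever_pad','tag_plate','done_tray','free_place','done_plate','syringe_block']:
        for f in('search_frame','tip_of'):
            for d in getattr(env,f)(c,t)[:4]:
                print(t,f,round(d['p'],2),np.array(d['pixel']),dep(s,d['pixel']))
E
python3 a.py; python3 -c "
import cv2;a=cv2.imread('pics/scene0.png');b=cv2.imread('pics/top0.png');cv2.imwrite('pics/s1.png',a)"
```

```text
scene [1251.  -120.5  587.2] [-0.3  0.7  0.6 -0.3] [[362.1   0.  251. ]
 [  0.  362.1 187.9]
 [  0.    0.    1. ]] -0.02563281175493114
nest search_frame 0.85 [187.6 248.9] [576.    9.8  61.6]
nest tip_of 0.85 [187.9 251.5] [577.8  15.8  61.3]
pocket search_frame 0.72 [186.  246.3] [572.6   4.1  64.5]
pocket tip_of 0.8 [172.9 252.1] [519.1  28.4  62.9]
pocket tip_of 0.48 [257.4 190.8] [ 727.  -140.7   10.9]
lever_pad search_frame 0.67 [171.8 215.9] [416.3 -54.2   4.9]
lever_pad tip_of 0.45 [171.2 204.6] [486.1 -88.4  58.7]
lever_pad tip_of 0.3 [176.2 253.1] [531.   28.7  61. ]
tag_plate search_frame 0.75 [161.  206.7] [364.8 -75.1   9.9]
tag_plate search_frame 0.73 [174.5 249.9] [520.   22.7  59.2]
tag_plate search_frame 0.72 [152.9 259.7] [346.5  85.5  10.1]
tag_plate search_frame 0.58 [219. 191.] [ 607.  -133.6   10.1]
tag_plate tip_of 0.8 [219.3 190.5] [ 607.  -134.8    9.4]
tag_plate tip_of 0.55 [175.1 249.8] [525.1  21.4  61.1]
tag_plate tip_of 0.54 [160.8 205.5] [364.9 -78.5  11. ]
tag_plate tip_of 0.52 [153.7 261.1] [351.6  88.7  10.1]
done_tray search_frame 0.58 [214.9 105.8]
[... 1200 characters left out ...]
211.6 248.4] [515.6  27.6  62.3]
tag_plate tip_of 0.89 [269.5 223.3] [351.4  94.6  10.8]
tag_plate tip_of 0.88 [210.  248.4] [519.8  27.7  60.6]
tag_plate tip_of 0.68 [272.7 283.2] [347.2 -72.9  10.8]
tag_plate tip_of 0.57 [184.6 307.7] [ 595.  -135.3   13.2]
done_tray search_frame 0.77 [203.2 380.6] [ 548.4 -345.4    4.5]
done_tray tip_of 0.66 [198.6 377.8] [ 561.3 -337.4    3.8]
free_place search_frame 0.78 [204.7 377.9] [ 544.  -337.6    4.8]
done_plate search_frame 0.53 [179.6 380.5] [ 614.8 -341.2   13.5]
done_plate tip_of 0.64 [178.6 376.6] [ 617.1 -329.3   15.5]
syringe_block search_frame 0.97 [115.6 198.3] [769.3 169.1  68. ]
syringe_block tip_of 0.9 [120.8 195.7] [758.2 178.   54.7]
```

View pics/top0.png

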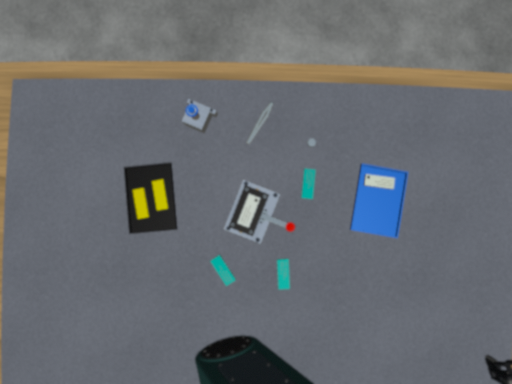

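View pics/scene0.png

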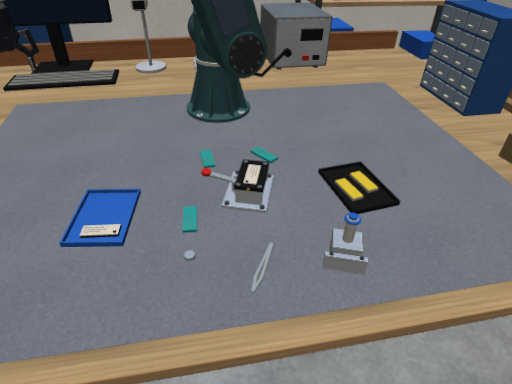

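The top view shows the white plate in the nest at about (210,249). The red pad is at (227,291), and the blue tray with the finished plate is at (181,380). Look-alikes are the turquoise plates at (183,308), (269,222) and (273,283), and the finished white plate in the tray. I choose the white one in the nest pocket and will check it in a crop.

```bash
cat > b.py <<'E'
from h import *
np.set_printoptions(precision=1,suppress=True)
for c in('top','scene'):
    s=snap(c);im=s['img'];f=im.astype(int);hsv=cv2.cvtColor(im,cv2.COLOR_RGB2HSV)
    def comp(mask,near,z,lab):
        n,L,st,ce=cv2.connectedComponentsWithStats(mask.astype(np.uint8))
        i=1+np.argmin(np.hypot(ce[1:,1]-near[0],ce[1:,0]-near[1])+1000*(st[1:,4]<12))
        r,cc=np.nonzero(L==i)
        P=np.array([atz(s,p,z)[:2] for p in zip(r,cc)])
        h=cv2.convexHull(P.astype(np.float32));b=cv2.minAreaRect(h)
        print(c,lab,'n',len(r),'mean',P.mean(0),'rect',np.array(b[0]),np.array(b[1]),b[2])
        return P
    N={'top':[(210,249),(181,380),(227,291),(200,380)],'scene':[(174,253),(230,100),(172,206),(217,105)]}[c]
    white=(hsv[...,2]>150)&(hsv[...,1]<60)
    comp(white,N[0],60,'plate');comp(white,N[1],12,'done')
    comp((hsv[...,1]>150)&((hsv[...,0]<8)|(hsv[...,0]>172))&(hsv[...,2]>100),N[2],55,'pad')
    blue=(hsv[...,1]>150)&(abs(hsv[...,0].astype(int)-110)<12)&(hsv[...,2]>90)
    comp(blue,N[3],14,'tray')
    r0,c0=(150,200) if c=='top' else (140,180)
    cr=im[r0:r0+110,c0:c0+(220 if c=='top' else 110)]
    cv2.imwrite(f'pics/crop_{c}.png',cv2.cvtColor(cv2.resize(cr,None,fx=3.6 if c=='top' else 5,fy=3.6 if c=='top' else 5,interpolation=2),cv2.COLOR_RGB2BGR))
E
python3 b.py
```

```text
top plate n 382 mean [519.  28.] rect [519.4  27.6] [32.2 84.2] 69.765625
top done n 320 mean [ 610. -338.] rect [ 610.3 -337.3] [83.7 31.7] 84.2885971069336
top pad n 60 mean [478.4 -84.7] rect [478.6 -84.7] [18.7 21.4] 1.472784161567688
top tray n 2736 mean [ 547.4 -337.3] rect [ 556.3 -337.7] [135.7 188.1] 81.46961975097656
scene plate n 230 mean [517.6  28.5] rect [517.   28.3] [31.3 82.3] 70.2908935546875
scene done n 362 mean [ 608.9 -339. ] rect [ 609.1 -338.4] [83.9 32.1] 84.34715270996094
scene pad n 54 mean [481.6 -85.2] rect [482.2 -84.8] [20.5 31.6] 84.48389434814453
scene tray n 2735 mean [ 563.2 -339.2] rect [ 561.9 -338.9] [137.5 200.7] 82.22657775878906
```

View pics/crop_top.png

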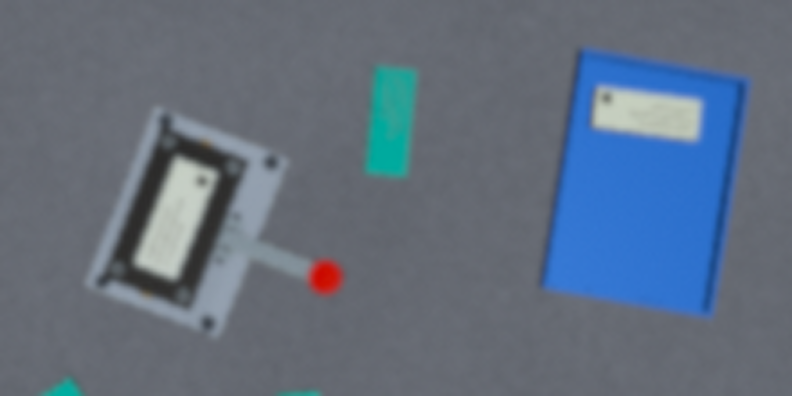

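View pics/crop_scene.png

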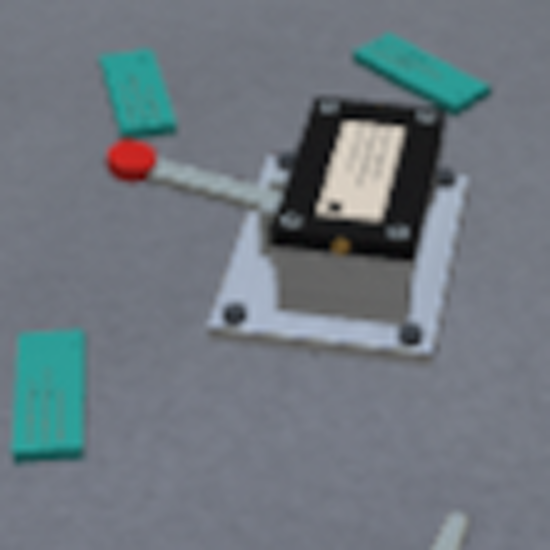

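The crops confirm the white plate in the nest pocket, with its chip at the +x end, and the turquoise plates lie outside. The nest is at about (518.5, 28) with its x axis at -20°. The pad is at about (477, -86), which agrees with the given geometry.

```bash
python3 - <<'E'
from h import *
s=env.read_state();print(s['position'],rot(s['ee_rot']).round(3),env.tip_reach,s['gripper_width'],s['time'],s['wrist_force'])
t=rot(s['ee_rot']);print('tool y yaw',np.degrees(np.arctan2(t[1,1],t[0,1])))
E
```

```text
[ 220.20066425 -558.11426187  210.56716342] [[ 0.93   0.367 -0.   ]
 [ 0.367 -0.93   0.   ]
 [ 0.    -0.    -1.   ]] 11.0 0.9959669605224922 1.8 [-0.27255747  0.3346879  -0.14908364]
tool y yaw -68.46699228893253
```

Request:
servo_tool(grip=[0, 0, 0, 0, 0, 0, 0, 0, 0, 0, 0, 0, 0, 0, 0, 0, 0, 0, 0, 0], slide=[[0.51, 0.95, -0.2], [0.51, 0.95, -0.2], [0.51, 0.95, -0.2], [0.51, 0.95, -0.2], [0.51, 0.95, -0.2], [0.51, 0.95, -0.2], [0.51, 0.95, -0.2], [0.51, 0.95, -0.2], [0.51, 0.95, -0.2], [0.51, 0.95, -0.2], [0.51, 0.95, -0.2], [0.51, 0.95, -0.2], [0.51, 0.95, -0.2], [0.51, 0.95, -0.2], [0.51, 0.95, -0.2], [0.51, 0.95, -0.2], [0.51, 0.95, -0.2], [0.51, 0.95, -0.2], [0.51, 0.95, -0.2], [0.51, 0.95, -0.2]], angular=[[0, 0, 0.25], [0, 0, 0.25], [0, 0, 0.25], [0, 0, 0.25], [0, 0, 0.25], [0, 0, 0.25], [0, 0, 0.25], [0, 0, 0.25], [0, 0, 0.25], [0, 0, 0.25], [0, 0, 0.25], [0, 0, 0.25], [0, 0, 0.25], [0, 0, 0.25], [0, 0, 0.25], [0, 0, 0.25], [0, 0, 0.25], [0, 0, 0.25], [0, 0, 0.25], [0, 0, 0]], squeeze=40)

```text
time: 4.3
position: [475.8, -82.4, 110.6]
ee_rot: [0.0, 0.824, 0.567, 0.0]
wrist_force: [0.4, 0.4, 0.9]
gripper_width: -0.003
grip_force: 0.0
```

Request:
servo_tool(grip=[0, 0, 0, 0, 0, 0, 0], slide=[[0.05, -0.15, -0.8], [0, 0, -0.8], [0, 0, -0.4], [0, 0, -0.4], [0, 0, -0.4], [0, 0, 0], [0, 0, 0]], angular=[[0, 0, 0], [0, 0, 0], [0, 0, 0], [0, 0, 0], [0, 0, 0], [0, 0, 0], [0, 0, 0]])

```text
time: 5.18
position: [476.7, -87.0, 40.8]
ee_rot: [0.0, 0.824, 0.567, 0.0]
wrist_force: [-0.8, -0.4, 0.2]
gripper_width: -0.004
grip_force: 0.0
```

Request:
servo_tool(grip=[0, 0, 0, 0, 0], slide=[[0, 0, -0.08], [0, 0, -0.08], [0, 0, -0.04], [0, 0, 0], [0, 0, 0]], angular=[[0, 0, 0], [0, 0, 0], [0, 0, 0], [0, 0, 0], [0, 0, 0]])

```text
time: 5.8
position: [476.6, -86.9, 35.6]
ee_rot: [0.0, 0.824, 0.567, 0.0]
wrist_force: [-0.4, -0.6, 1.1]
gripper_width: 0.003
grip_force: 0.6
```

```bash
cat > c.py <<'E'
from h import *
import sys
np.set_printoptions(precision=1,suppress=True)
s=snap('scene');im=s['img'][130:240,170:300]
cv2.imwrite(f'pics/{sys.argv[1]}.png',cv2.cvtColor(cv2.resize(im,None,fx=5,fy=5,interpolation=2),cv2.COLOR_RGB2BGR))
E
python3 c.py press
```

```text
(no output)
```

View pics/press.png

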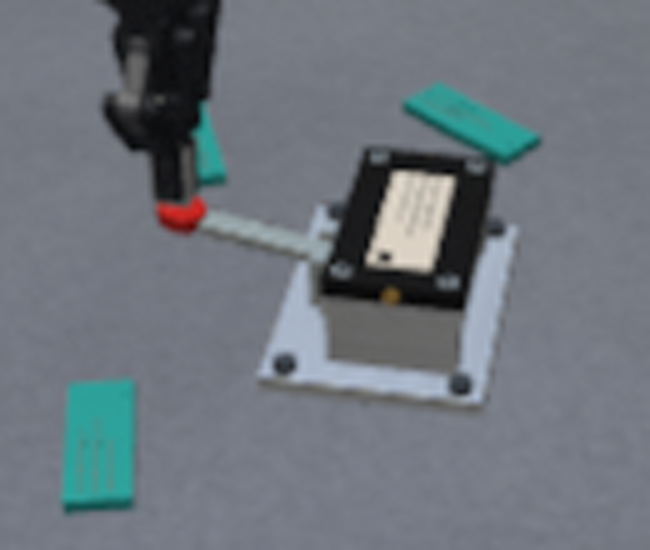

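```bash
python3 - <<'E'
from h import *
np.set_printoptions(precision=1,suppress=True)
for c in('scene','top'):
    s=snap(c);hsv=cv2.cvtColor(s['img'],cv2.COLOR_RGB2HSV)
    m=(hsv[...,1]>150)&((hsv[...,0]<8)|(hsv[...,0]>172))&(hsv[...,2]>100)
    r,k=np.nonzero(m);j=abs(k-(206 if c=='scene' else 290))<25;r,k=r[j],k[j]
    print(c,r.min(),r.max(),k.min(),k.max(),len(r))
    for z in(23,55):print(z,np.array(proj(s,[477,-86,z])))
    ps=[dep(s,p) for p in zip(r,k)]; print(np.median(ps,0)); 
    st=env.read_state();print(np.array(proj(s,[st['position'][0],st['position'][1],25])))
    b=dep(s,[178,222]) if c=='scene' else 0;print(b)
E
```

```text
scene 170 175 202 210 38
23 [180.3 206.1]
55 [170.3 205.3]
[485.6 -85.6  54.5]
[179.7 205.7]
[499.6 -46.1  42. ]Traceback (most recent call last):
  File "<stdin>", line 7, in <module>
    return umr_minimum(a, axis, None, out, keepdims, initial, where)
ValueError: zero-size array to reduction operation minimum which has no identity
```

```bash
python3 - <<'E'
from h import *
np.set_printoptions(precision=1,suppress=True)
st=env.read_state();print(st['position'],st['joint_positions'],st['wrist_force'],st['time'],st['effort'])
s=snap('scene')
for z in (25,36,55,90,140): print(z,np.array(proj(s,[476.6,-86.9,z])))
for r in range(140,190,3): print(r,[dep(s,[r,c]) for c in (202,206,209)])
im=cv2.resize(s['img'][130:200,165:255],None,fx=8,fy=8,interpolation=2)
cv2.imwrite('pics/z.png',cv2.cvtColor(im,cv2.COLOR_RGB2BGR))
E
```

```text
[476.6 -86.9  35.6] [-0.3  0.4  1.9  0.   0.8  0. ] [-0.7 -1.   2.3] 5.95 [  0.3 -45.4 -15.4   0.2   0.1   0. ]
25 [179.7 205.7]
36 [176.2 205.4]
55 [170.2 205. ]
90 [158.8 204.1]
140 [141.5 202.8]
140 [array([516.2, -90.2, 166.9]), array([496.5, -80. , 154.7]), array([496.2, -73. , 154. ])]
143 [array([512.8, -90.6, 157. ]), array([497.3, -80.6, 147.1]), array([488.9, -72.9, 141.5])]
146 [array([504.4, -90.8, 144. ]), array([494.3, -80.9, 137.1]), array([476. , -72.6, 125.5])]
149 [array([521.6, -92. , 146.2]), array([492.7, -81.3, 127.8]), array([467.6, -72.5, 111.8])]
152 [array([530.4, -92.9, 143.5]), array([494.5, -81.9, 120.4]), array([469.4, -73.1, 104.2])]
155 [array([528.2, -93.3, 134. ]), array([493.8, -82.4, 111.5]), array([332.4, -65.4,   9.2])]
158 [array([515.8, -93.4, 117.9]), array([491.3, -82.8, 101.2]), array([348.4, -66.9,   8.9])]
161 [array([483.1, -92.8,  88.2]), array([484.3, -82.9,  87.9]), array([367.7, -68.6,  11.1])]
164 [array([482.5, -93.4,  78.8]), array([485.4, -83.5,  79.7]), array([380.4, -69.9,   9.1])]
167 [array([483.1, -94. ,  70.2]), array([483.7, -84. ,  69.5]), array([386.2, -70.8,   2.8])]
170 [array([480.2, -94.5,  59. ]), array([482.6, -84.5,  59.5]), array([475.9, -76.5,  54.1])]
173 [array([485.7, -95.3,  53.6]), array([488.5, -85.3,  54.4]), array([486.4, -77.6,  52. ])]
176 [array([428.3, -94.1,   3.6]), array([491.6, -86. ,  47.3]), array([432. , -75.1,   3.9])]
179 [array([441.4, -95.2,   2.8]), array([1251. , -120.5,  587.2]), array([444.2, -76.3,   2.6])]
182 [array([451.8, -96.1,   0.3]), array([459.5, -85.7,   4.7]), array([456.5, -77.5,   1.5])]
185 [array([468.3, -97.3,   2.6]), array([468.9, -86.7,   1.7]), array([471.6, -78.9,   2.7])]
188 [array([482. , -98.4,   3. ]), array([484.1, -88. ,   3.2]), array([485.8, -80.2,   3.5])]
```

View pics/z.png

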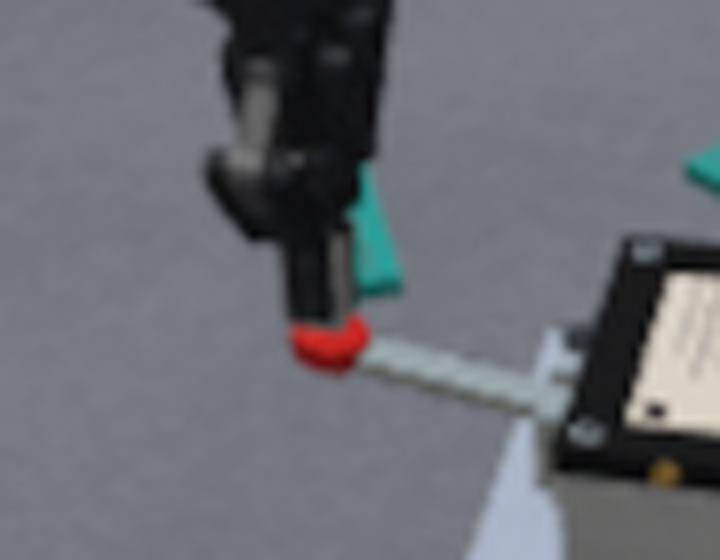

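```bash
cat > g.py <<'E'
from h import *
np.set_printoptions(precision=1,suppress=True)
st=env.read_state();p=np.array(st['position']);print(st['time'],p,st['joint_positions'],st['dq'],st['wrist_force'])
s=snap('scene')
h,w=s['depth'].shape
P=np.array([[dep(s,(r,c)) for c in range(190,225)] for r in range(90,195)]).reshape(-1,3)
near=(np.hypot(P[:,0]-p[0],P[:,1]-p[1])<28)&(P[:,2]>20)
Q=P[near]
for z in range(20,200,10):
    q=Q[(Q[:,2]>=z)&(Q[:,2]<z+10)]
    if len(q): print(z,len(q),q[:,1].min(),q[:,1].max(),q[:,0].max())
E
python3 g.py
```

```text
6.0 [476.6 -86.9  35.6] [-0.3  0.4  1.9  0.   0.8  0. ] [-0.  0.  0. -0.  0.  0.] [ 0.2 -0.3  1.5]
40 36 -97.89986393613822 -61.890590699758405 492.5393198852074
50 51 -99.2038628262138 -66.87373715759902 491.5484090362618
60 15 -99.24501354960285 -78.75105235924953 489.26648653660425
70 32 -98.48332917445288 -77.91213437579489 491.30437217573285
80 32 -97.76411420184996 -77.14919484556214 491.57562795602894
90 12 -95.20977098939228 -76.4144818926728 490.1549026943228
100 23 -97.93112085296875 -69.34952264936366 502.6961967582006
110 14 -85.44518519320584 -69.16538576415734 502.10481383471097
120 24 -92.79166817299215 -66.67726453816329 496.4801064968284
130 22 -93.01440292850793 -66.48112516206524 501.81855473189194
140 29 -106.38529230686063 -66.29351657472805 503.99624700287177
150 36 -110.27932340258066 -62.662323981581295 504.5190619730769
160 47 -109.61314967982541 -62.38238612117976 504.2594837420536
170 7 -83.90348448193069 -78.0532071456996 500.49890987375227
```

Request:
servo_tool(grip=[0, 0, 0], slide=[[0, 0, 0.8], [0, 0, 0], [0, 0, 0]], angular=[[0, 0, 0], [0, 0, 0], [0, 0, 0]])

```text
time: 6.42
position: [476.2, -86.7, 55.2]
ee_rot: [-0.0, 0.824, 0.567, -0.0]
wrist_force: [-0.6, 0.4, -0.6]
gripper_width: -0.006
grip_force: 0.0
```

```bash
python3 g.py
```

```text
6.425 [476.2 -86.7  55.2] [-0.3  0.4  1.9  0.   0.8  0. ] [-0.  0.  0.  0.  0. -0.] [-0.6  0.4 -0.6]
30 1 -65.56211804035154 -65.56211804035154 488.6488494854291
40 32 -97.93069499815667 -61.991560072526745 492.9433613596948
50 66 -97.72002290493886 -64.31062865004951 491.1820430377329
70 4 -93.05692198586863 -83.41870245956116 483.2633447422669
80 22 -97.82015578037557 -77.29982080490245 489.7070404582897
90 32 -97.20347367416622 -76.50875816544934 491.02998893155234
100 32 -96.99576583900934 -75.71038469835545 491.2073778546602
110 11 -96.40810467117583 -75.32226770504747 487.5474323976416
120 17 -96.37163589605316 -68.2976154230586 502.34244709603445
130 10 -83.41662276845489 -71.94303910248951 494.9892859891801
140 31 -91.58668582790182 -66.05338328775919 497.5294190170596
150 35 -107.41947574224831 -65.22124451337535 500.75104397713244
160 32 -107.09531138954684 -64.76773372719651 503.5960805520742
170 40 -110.85601486969415 -61.67047268311932 502.12649390478236
180 36 -110.4886000581597 -61.64903361654853 500.2228409428159
190 6 -84.9110778722762 -76.88369084348903 503.5732829249953
```

The camera shows the fingertips at about z 77 while the state implies 44, so the reported z is about 32 mm too low (x and y agree). I'll rely on camera and contact heights. The pad is only just being touched at reported z ≈ 35.6.

Request:
servo_tool(grip=[0, 0, 0, 0, 0, 0, 0, 0], slide=[[0, 0, -0.7], [0, 0, -0.3], [0, 0, -0.2], [0, 0, -0.2], [0, 0, -0.2], [0, 0, -0.2], [0, 0, 0], [0, 0, 0]], angular=[[0, 0, 0], [0, 0, 0], [0, 0, 0], [0, 0, 0], [0, 0, 0], [0, 0, 0], [0, 0, 0], [0, 0, 0]])

```text
time: 7.48
position: [476.2, -86.4, 10.4]
ee_rot: [-0.0, 0.824, 0.567, -0.0]
wrist_force: [-0.7, -0.0, -0.8]
gripper_width: -0.006
grip_force: 0.0
```

```bash
python3 g.py | head -5; python3 c.py press2
```

```text
7.475 [476.2 -86.4  10.4] [-0.3  0.5  2.   0.   0.7  0. ] [-0. -0. -0. -0.  0.  0.] [-0.7 -0.  -0.8]
20 42 -99.4209086312313 -63.80838385326885 492.9826586686743
30 41 -98.94240482760313 -60.08758229569651 490.49176133796277
40 29 -100.28300156192282 -76.80109897090676 490.63444407230463
50 34 -99.88131444731664 -76.07226682824066 489.4284953674953
```

View pics/press2.png

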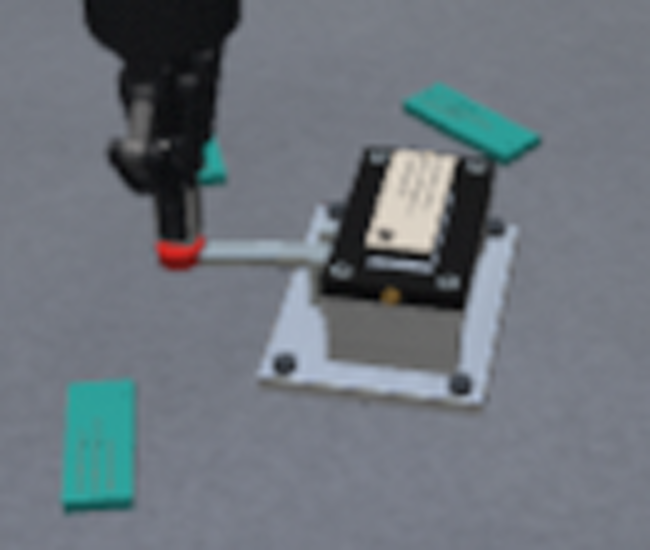

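The lever is going down and the plate is rising. I'll press on to the stop.

Request:
servo_tool(grip=[0, 0, 0, 0, 0], slide=[[0, 0, -0.08], [0, 0, -0.08], [0, 0, -0.08], [0, 0, 0], [0, 0, 0]], angular=[[0, 0, 0], [0, 0, 0], [0, 0, 0], [0, 0, 0], [0, 0, 0]])

```text
time: 8.2
position: [476.4, -87.0, 4.4]
ee_rot: [-0.0, 0.824, 0.567, -0.0]
wrist_force: [-0.6, 0.2, 1.2]
gripper_width: -0.004
grip_force: 0.1
```

```bash
cat > p.py <<'E'
from h import *
np.set_printoptions(precision=1,suppress=True)
st=env.read_state();print(st['time'],np.array(st['position']),np.array(st['wrist_force']))
def white(c,z):
    s=snap(c);hsv=cv2.cvtColor(s['img'],cv2.COLOR_RGB2HSV);m=((hsv[...,2]>150)&(hsv[...,1]<60)).astype(np.uint8)
    n,L,t,ce=cv2.connectedComponentsWithStats(m);q=proj(s,[518,28,z])
    i=1+np.argmin(np.hypot(ce[1:,1]-q[0],ce[1:,0]-q[1])+1000*(t[1:,4]<100));r,k=np.nonzero(L==i)
    D=np.array([dep(s,p) for p in zip(r,k)]);b=cv2.minAreaRect(np.array([atz(s,p,z)[:2] for p in zip(r,k)],np.float32))
    print(c,len(r),'depth med',np.median(D,0),'rect',np.array(b[0]),np.array(b[1]),b[2])
white('scene',76);white('top',76)
E
python3 p.py
```

```text
8.2 [476.4 -87.    4.4] [-0.6  0.2  1.2]
scene 251 depth med [518.9  27.9  76.9] rect [516.9  28.6] [32.8 86.2] 70.20457458496094
top 405 depth med [517.5  27.9  76.4] rect [518.4  27.9] [33.1 85.2] 69.80835723876953
```

Request:
servo_tool(grip=[0, 0, 0], slide=[[0, 0, -0.05], [0, 0, 0], [0, 0, 0]], angular=[[0, 0, 0], [0, 0, 0], [0, 0, 0]])

```text
time: 8.68
position: [476.5, -86.9, 3.4]
ee_rot: [0.0, 0.824, 0.567, -0.0]
wrist_force: [-0.4, -0.2, 3.6]
gripper_width: -0.002
grip_force: 1.6
```

Request:
servo_tool(grip=[0, 0, 0, 0, 0.6, 0.6, 0.6, 0.6, 0.6, 0.6, 0.6, 0.6, 0.6, 0.6, 0.6, 0.6], slide=[[0, 0, 0.76], [0, 0, 0.76], [0, 0, 0.76], [0, 0, 0.76], [0.17, 0.46, 0], [0.17, 0.46, 0], [0.17, 0.46, 0], [0.17, 0.46, 0], [0.17, 0.46, 0], [0.17, 0.46, 0], [0.17, 0.46, 0], [0.17, 0.46, 0], [0.17, 0.46, 0], [0.17, 0.46, 0], [0, 0, 0], [0, 0, 0]], angular=[[0, 0, 0], [0, 0, 0], [0, 0, 0], [0, 0, 0], [0, 0, 0.91], [0, 0, 0.91], [0, 0, 0.91], [0, 0, 0.91], [0, 0, 0.91], [0, 0, 0.91], [0, 0, 0.91], [0, 0, 0.91], [0, 0, 0.91], [0, 0, 0.91], [0, 0, 0], [0, 0, 0]])

```text
time: 10.68
position: [518.5, 27.9, 79.1]
ee_rot: [-0.0, 0.175, 0.985, -0.0]
wrist_force: [0.1, 0.5, -0.1]
gripper_width: 0.598
grip_force: 0.0
```

```bash
cat > g2.py <<'E'
from h import *
import sys
np.set_printoptions(precision=1,suppress=True)
st=env.read_state();p=np.array(st['position']);Rt=rot(st['ee_rot']);print(st['time'],p,st['gripper_width'],'yaw y',np.degrees(np.arctan2(Rt[1,1],Rt[0,1])))
s=snap('scene',sys.argv[1]+'_full')
q=proj(s,[p[0],p[1],90]);r0,c0=int(q[0]),int(q[1])
P=np.array([dep(s,(r,c)) for r in range(r0-45,r0+30) for c in range(c0-30,c0+30)])
I=np.array([s['img'][r,c] for r in range(r0-45,r0+30) for c in range(c0-30,c0+30)]).max(1)
# in tool-yaw frame: u along tool y, v along tool x
u=(P[:,:2]-p[:2])@Rt[:2,1];v=(P[:,:2]-p[:2])@Rt[:2,0]
for z in range(int(sys.argv[2]),int(sys.argv[2])+110,5):
    m=(P[:,2]>=z)&(P[:,2]<z+5)&(abs(u)<60)&(abs(v)<20)&(I<110)
    for sg in(-1,1):
        k=m&(u*sg>0)
        if k.any(): print(z,sg,k.sum(),'u',u[k].min(),u[k].max(),'v',v[k].min(),v[k].max())
im=cv2.resize(s['img'][max(r0-60,0):r0+50,c0-65:c0+65],None,fx=5,fy=5,interpolation=2)
cv2.imwrite(f'pics/{sys.argv[1]}.png',cv2.cvtColor(im,cv2.COLOR_RGB2BGR))
E
python3 g2.py hover 78
```

```text
10.675 [518.5  27.9  79.1] 0.5978728935578842 yaw y 69.87012223489158
103 -1 3 u -27.69163629490695 -27.20936005549018 v -3.0677505011421635 12.810352393744498
108 -1 9 u -39.192280787163625 -27.2115307180763 v -10.261025500004457 10.23120310870293
108 1 9 u 25.347692392140953 34.69693752958733 v -10.760763245361362 -5.948824770936152
113 -1 12 u -39.006452201057876 -27.393117911461143 v -10.828856460981966 12.391895082995518
113 1 10 u 25.44817626181367 36.89183185103415 v -11.829257986350363 -4.962049772027715
118 -1 12 u -39.038266607849216 -27.086569195129712 v -11.93149859280189 13.230861149966275
118 1 9 u 25.369823066813723 37.523081621420474 v -10.98622061101584 6.54598024109041
123 -1 13 u -38.42641132516378 -27.073201456534328 v -11.058903528156314 12.833612987941924
123 1 12 u 25.385145555124698 37.50949873858117 v -11.682851067156646 5.442490530777052
128 -1 13 u -39.55553683461271 -26.941548794205918 v -11.847214313574018 9.13996143500209
128 1 13 u 24.939115477773807 37.38094432222318 v -11.454677495489914 5.482986123044695
133 -1 12 u -39.16169721389717 -26.98145931094
[... 1232 characters left out ...]
331236 -22.206838822430267 v -17.439582041939786 15.495233011945757
168 1 32 u 17.570912964066114 58.348999098385896 v -17.347156871012118 12.42516791681763
173 -1 31 u -58.88234099781014 -2.727597952784027 v -16.430067773635724 9.760749291104986
173 1 40 u 2.2540275253065474 58.166319697330685 v -17.439196629155013 14.198092096841856
178 -1 36 u -58.58860385982499 -0.09109857109406184 v -16.737104089288223 10.727409390235112
178 1 32 u 0.25030213113310484 58.10748431222349 v -17.88615074751754 6.333762916444013
183 -1 31 u -58.77294752371283 -0.26312887797249573 v -18.641858708138443 6.3468978373192515
183 1 30 u 2.0357781337840994 59.689703746604174 v -18.799088621029114 -6.541831509214952
```

View pics/hover.png

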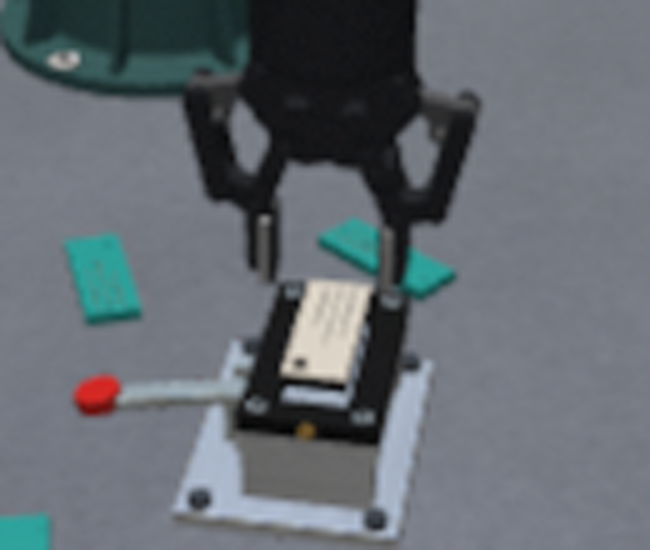

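Request:
servo_tool(grip=[0.5, 0.5, 0.5, 0.5, 0.5, 0.3, 0.3, 0.3, 0.3], slide=[[0, 0, -0.4], [0, 0, -0.4], [0, 0, -0.34], [0, 0, -0.2], [0, 0, 0], [0, 0, 0], [0, 0, 0], [0, 0, 0], [0, 0, 0]], angular=[[0, 0, 0], [0, 0, 0], [0, 0, 0], [0, 0, 0], [0, 0, 0], [0, 0, 0], [0, 0, 0], [0, 0, 0], [0, 0, 0]], squeeze=30)

```text
time: 11.85
position: [519.0, 28.2, 45.9]
ee_rot: [0.0, 0.173, 0.985, -0.0]
wrist_force: [0.1, 0.0, -1.4]
gripper_width: 0.364
grip_force: 32.5
```

```bash
python3 p.py; python3 c.py grasp
```

```text
11.85 [519.   28.2  45.9] [ 0.1  0.  -1.4]
scene 229 depth med [523.   26.4  77.4] rect [516.5  28.8] [32.8 86.2] 70.20457458496094
top 297 depth med [767.5 168.7  54.9] rect [771.7 174.8] [56.7 61.5] 68.22098541259766
```

View pics/grasp.png

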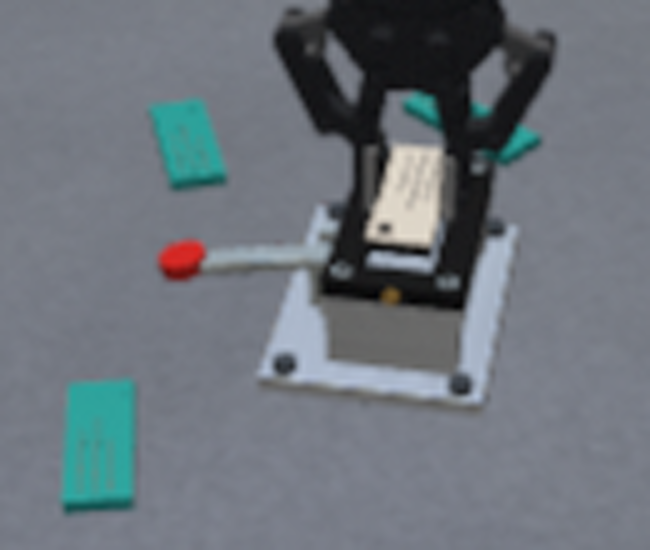

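The plate is held (width 0.364, which is 31 mm). I'll lift it and carry it to the tray.

Request:
servo_tool(grip=[0.3, 0.3, 0.3, 0.3, 0.3, 0.3, 0.3, 0.3, 0.3, 0.3, 0.3, 0.3, 0.3, 0.3, 0.3, 0.3, 0.3, 0.3, 0.3, 0.3], slide=[[0, 0, 0.5], [0, 0, 0.8], [0, 0, 0.7], [0, -0.96, 0], [0, -0.96, 0], [0, -0.96, 0], [0, -0.96, 0], [0, -0.96, 0], [0, -0.96, 0], [0, -0.96, 0], [0, -0.96, 0], [0, -0.96, 0], [0, -0.96, 0], [0, -0.96, 0], [0, -0.96, 0], [0, -0.96, 0], [0, -0.96, 0], [0, -0.96, 0], [0, 0, -0.6], [0, 0, 0]], angular=[[0, 0, 0], [0, 0, 0], [0, 0, 0], [0, 0, -0.52], [0, 0, -0.52], [0, 0, -0.52], [0, 0, -0.52], [0, 0, -0.52], [0, 0, -0.52], [0, 0, -0.52], [0, 0, -0.52], [0, 0, -0.52], [0, 0, -0.52], [0, 0, -0.52], [0, 0, -0.52], [0, 0, -0.52], [0, 0, -0.52], [0, 0, -0.52], [0, 0, 0], [0, 0, 0]])

```text
time: 14.5
position: [517.5, -330.1, 79.3]
ee_rot: [-0.002, 0.754, 0.657, -0.0]
wrist_force: [0.6, 0.2, 0.2]
gripper_width: 0.367
grip_force: 32.6
```

```bash
cat > q.py <<'E'
from h import *
import sys
np.set_printoptions(precision=1,suppress=True)
st=env.read_state();p=np.array(st['position']);Rt=rot(st['ee_rot']);print(st['time'],p,st['gripper_width'],st['grip_force'],'yaw y',np.degrees(np.arctan2(Rt[1,1],Rt[0,1])),np.array(st['wrist_force']))
s=snap('scene',sys.argv[1])
hsv=cv2.cvtColor(s['img'],cv2.COLOR_RGB2HSV);m=((hsv[...,2]>150)&(hsv[...,1]<60)).astype(np.uint8)
n,L,t,ce=cv2.connectedComponentsWithStats(m)
for i in range(1,n):
    if t[i,4]<60:continue
    r,k=np.nonzero(L==i);D=np.array([dep(s,q) for q in zip(r,k)]);md=np.median(D,0)
    if md[1]<-230 and abs(md[0]-560)<120:
        A=np.c_[D[:,:2]-md[:2],np.ones(len(D))];o=abs(D[:,2]-md[2])<12;co=np.linalg.lstsq(A[o],D[o,2],rcond=None)[0]
        b=cv2.minAreaRect(np.array([atz(s,q,co[2])[:2] for q in zip(r,k)],np.float32))
        print(len(r),md,'tilt',co,'rect',np.array(b[0]),np.array(b[1]),b[2])
E
python3 q.py carry
```

```text
14.5 [ 517.5 -330.1   79.3] 0.36747281016556177 32.55512595176697 yaw y -7.8951146421499905 [0.6 0.2 0.2]
142 [ 517.5 -309.1  109.5] tilt [  0.1   0.  109.5] rect [ 518.3 -309.4] [41.7 32.4] 80.5456314086914
363 [ 610.  -339.1   12.9] tilt [ 0.   0.  12.8] rect [ 610.  -338.1] [83.8 32.2] 84.3471450805664
74 [ 610.2 -267.2 -750.1] tilt [   0.1    0.  -750.1] rect [ 607.2 -272.1] [58.2 21.2] 80.10395050048828
```

View pics/carry.png

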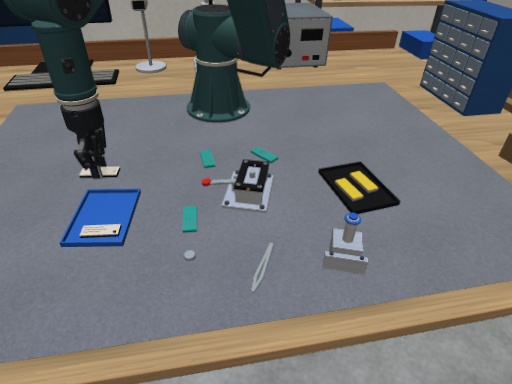

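Request:
servo_tool(grip=[0.3, 0.3, 0.3, 0.3, 0.3, 0.3, 0.3], slide=[[0, -0.06, -0.9], [0, 0, -0.9], [0, 0, -0.9], [0, 0, -0.6], [0, 0, -0.3], [0, 0, 0], [0, 0, 0]], angular=[[0, 0, -0.05], [0, 0, 0], [0, 0, 0], [0, 0, 0], [0, 0, 0], [0, 0, 0], [0, 0, 0]])

```text
time: 15.42
position: [519.5, -333.7, -8.5]
ee_rot: [0.001, 0.757, 0.653, 0.0]
wrist_force: [0.3, -0.1, -0.3]
gripper_width: 0.359
grip_force: 32.6
```

```bash
python3 q.py low
```

```text
15.425 [ 519.5 -333.7   -8.5] 0.35889496456365416 32.57146418094635 yaw y -8.457748727607752 [ 0.3 -0.1 -0.3]
123 [ 522.6 -310.3   22.8] tilt [ 0.   0.  22.7] rect [ 523.  -312.3] [41.5 26.9] 80.49532318115234
363 [ 609.8 -338.9   12.9] tilt [ 0.   0.  12.8] rect [ 610.  -338.1] [83.8 32.2] 84.34711456298828
```

Request:
servo_tool(grip=[0.3, 0.3, 0.3, 0.3, 0.3], slide=[[0, 0, -0.14], [0, 0, -0.12], [0, 0, -0.08], [0, 0, 0], [0, 0, 0]], angular=[[0, 0, 0], [0, 0, 0], [0, 0, 0], [0, 0, 0], [0, 0, 0]])

```text
time: 16.1
position: [518.9, -333.3, -17.1]
ee_rot: [-0.0, 0.757, 0.653, -0.0]
wrist_force: [-1.9, 1.2, 5.2]
gripper_width: 0.363
grip_force: 36.4
```

```bash
python3 q.py low2
```

```text
16.1 [ 518.9 -333.3  -17.1] 0.36301596614595205 36.36758360818931 yaw y -8.469529384582819 [-1.9  1.2  5.2]
133 [ 521.2 -310.2   13.9] tilt [ 0.   0.  13.9] rect [ 522.  -311.8] [40.6 30.7] 80.49209594726562
363 [ 609.8 -339.    12.7] tilt [ 0.   0.  12.7] rect [ 609.9 -338.2] [83.8 32.2] 84.34711456298828
```

The plate touches the floor (about 5 N). I'll release it and rise.

Request:
servo_tool(grip=[0.42, 0.5, 0.55, 0.55, 0.55, 0.55, 0.55, 0.55], slide=[[0, 0, 0], [0, 0, 0], [0, 0, 0], [0, 0, 0.3], [0, 0, 0.9], [0, 0, 0.9], [0, 0, 0.9], [0, 0, 0.9]], angular=[[0, 0, 0], [0, 0, 0], [0, 0, 0], [0, 0, 0], [0, 0, 0], [0, 0, 0], [0, 0, 0], [0, 0, 0]])

```text
time: 17.15
position: [519.0, -333.4, 81.1]
ee_rot: [0.0, 0.757, 0.653, 0.0]
wrist_force: [0.3, -0.0, 0.5]
gripper_width: 0.548
grip_force: 0.0
```

```bash
python3 q.py rel; python3 - <<'E'
from h import *
np.set_printoptions(precision=1,suppress=True)
s=snap('scene');hsv=cv2.cvtColor(s['img'],cv2.COLOR_RGB2HSV)
m=(hsv[...,1]>150)&((hsv[...,0]<8)|(hsv[...,0]>172))&(hsv[...,2]>100)
r,k=np.nonzero(m);j=(abs(k-206)<15)&(abs(r-178)<20)
D=np.array([dep(s,p) for p in zip(r[j],k[j])]);print(len(D),np.median(D,0),D.min(0),D.max(0))
E
```

```text
17.15 [ 519.  -333.4   81.1] 0.5477028677700567 0.0 yaw y -8.465445092440739 [ 0.3 -0.   0.5]
273 [ 520.1 -331.7   13.4] tilt [ 0.  -0.  13.4] rect [ 517.8 -332.7] [82.8 30.7] 80.49051666259766
363 [ 610.2 -338.8   13.1] tilt [ 0.  0. 13.] rect [ 610.3 -338. ] [83.7 32.2] 84.3470687866211
69 [ 610.3 -266.6 -750.2] tilt [   0.     0.  -750.4] rect [ 606.8 -273.5] [55.6 21.2] 80.10398864746094
49 [484.1 -86.9  23.9] [470.  -97.4  16.4] [491.1 -75.9  28.3]
```

The plate lies flat in the tray at (518, -333). Now for the lever: go over the lowered pad and grip it by its sides.

Request:
servo_tool(grip=[0.55, 0.55, 0.55, 0.55, 0.55, 0.55, 0.55, 0.55, 0.55, 0.55, 0.55, 0.55, 0.55, 0.55], slide=[[-0.165, 0.995, 0], [-0.165, 0.995, 0], [-0.165, 0.995, 0], [-0.165, 0.995, 0], [-0.165, 0.995, 0], [-0.165, 0.995, 0], [-0.165, 0.995, 0], [-0.165, 0.995, 0], [-0.165, 0.995, 0], [-0.165, 0.995, 0], [0, 0, -0.9], [0, 0, -0.9], [0, 0, 0], [0, 0, 0]], angular=[[0, 0, -0.115], [0, 0, -0.115], [0, 0, -0.115], [0, 0, -0.115], [0, 0, -0.115], [0, 0, -0.115], [0, 0, -0.115], [0, 0, -0.115], [0, 0, -0.115], [0, 0, -0.115], [0, 0, 0], [0, 0, 0], [0, 0, 0], [0, 0, 0]])

```text
time: 19.0
position: [477.8, -84.7, 35.0]
ee_rot: [-0.0, 0.819, 0.574, -0.0]
wrist_force: [0.3, 0.0, 0.8]
gripper_width: 0.551
grip_force: 0.0
```

```bash
python3 g2.py padhover 45 | head -12
```

```text
19.0 [477.8 -84.7  35. ] 0.5513741220657526 yaw y -19.97524052534739
55 1 2 u 26.502454571307794 27.69881279120034 v -4.896334094818289 -0.06919054671696125
60 -1 8 u -33.63845717364766 -24.322001634045417 v -3.729203917619939 8.107574212312024
60 1 6 u 26.23908932187652 31.35653007047307 v -10.387662175341779 7.950197494955579
65 -1 9 u -31.880041317917517 -22.298126836877916 v -2.3457620984077137 8.773393895164102
65 1 9 u 27.03732227280054 35.217609002521215 v -9.17918320472641 8.945123434477084
70 -1 8 u -27.59014561118749 -22.893146842773117 v -3.1231840559254267 8.241435672795104
70 1 15 u 26.094333734897717 36.945583307344904 v -9.256534930892894 9.394075283236779
75 -1 7 u -25.133414283951065 -22.817788924074442 v -2.3665993001745296 8.846051038576348
75 1 13 u 26.688738528711294 36.3853756097889 v -6.386201543208359 9.967506544709911
80 -1 10 u -28.38039164306762 -23.01885599301048 v -10.863337189575835 8.451160069019274
80 1 11 u 28.046199134099574 37.9488105716882 v -6.632633897707155 9.53418251632711
```

Request:
servo_tool(grip=[0.55, 0.55, 0.55, 0.55, 0.2, 0.2, 0.2, 0.2], slide=[[0, 0, -0.7], [0, 0, -0.7], [0, 0, -0.44], [0, 0, 0], [0, 0, 0], [0, 0, 0], [0, 0, 0], [0, 0, 0]], angular=[[0, 0, 0], [0, 0, 0], [0, 0, 0], [0, 0, 0], [0, 0, 0], [0, 0, 0], [0, 0, 0], [0, 0, 0]], squeeze=30)

```text
time: 20.05
position: [478.8, -85.0, -10.6]
ee_rot: [0.001, 0.819, 0.574, 0.001]
wrist_force: [2.3, -1.7, 4.2]
gripper_width: 0.284
grip_force: 29.7
```

Request:
servo_tool(grip=[0.2, 0.2, 0.2, 0.2, 0.2, 0.2, 0.2, 0.2], slide=[[-0.01, -0.04, 0.2], [-0.01, -0.03, 0.2], [-0.01, -0.02, 0.2], [0, -0.02, 0.2], [0, 0, 0.2], [0, 0, 0.2], [0, 0, 0], [0, 0, 0]], angular=[[0, 0, 0], [0, 0, 0], [0, 0, 0], [0, 0, 0], [0, 0, 0], [0, 0, 0], [0, 0, 0], [0, 0, 0]])

```text
time: 21.05
position: [478.0, -87.0, 19.3]
ee_rot: [0.0, 0.819, 0.574, 0.001]
wrist_force: [4.5, 2.1, -0.3]
gripper_width: 0.283
grip_force: 30.1
```

```bash
cat > l.py <<'E'
from h import *
np.set_printoptions(precision=1,suppress=True)
s=snap('scene','lev');hsv=cv2.cvtColor(s['img'],cv2.COLOR_RGB2HSV)
m=(hsv[...,1]>150)&((hsv[...,0]<8)|(hsv[...,0]>172))&(hsv[...,2]>100)
r,k=np.nonzero(m);j=(abs(k-206)<15)&(abs(r-178)<20)
D=np.array([dep(s,p) for p in zip(r[j],k[j])]);print(len(D),np.median(D,0),D[:,2].min(),D[:,2].max(),r[j].min(),r[j].max(),r[j].mean(),k[j].mean())
E
python3 l.py
```

```text
14 [481.4 -77.6  50.5] 1.8811089459165942 52.71450212788727 170 175 172.21428571428572 208.78571428571428
```

Request:
servo_tool(grip=[0.2, 0.2, 0.2, 0.2, 0.2], slide=[[0, 0, 0.06], [0, 0, 0.06], [0, 0, 0.06], [0, 0, 0], [0, 0, 0]], angular=[[0, 0, 0], [0, 0, 0], [0, 0, 0], [0, 0, 0], [0, 0, 0]])

```text
time: 21.72
position: [478.0, -86.7, 23.5]
ee_rot: [0.0, 0.819, 0.573, 0.001]
wrist_force: [5.0, 4.3, -2.0]
gripper_width: 0.283
grip_force: 29.8
```

Request:
servo_tool(grip=[0.2, 0.2, 0.2, 0.2], slide=[[0, 0, 0.06], [0, 0, 0.06], [0, 0, 0], [0, 0, 0]], angular=[[0, 0, 0], [0, 0, 0], [0, 0, 0], [0, 0, 0]])

```text
time: 22.22
position: [477.9, -86.8, 25.6]
ee_rot: [0.0, 0.819, 0.573, 0.001]
wrist_force: [7.9, 2.9, -14.7]
gripper_width: 0.281
grip_force: 31.2
```

```bash
python3 l.py
```

```text
15 [479.2 -77.4  55.3] 2.1509510149096513 58.902596322157024 168 173 170.66666666666666 208.86666666666667
```

The force shows the lever at its upper stop. I'll release the pad and retreat.

Request:
servo_tool(grip=[0.6, 0.6, 0.6, 0.6, 0.6, 0.6, 0.6, 0.6, 0.6, 0.6, 0.6, 0.6, 0.6], slide=[[0, 0, 0], [0, 0, 0], [0, 0, 0], [0, 0, 0.4], [0, 0, 0.9], [0, 0, 0.9], [0, 0, 0.9], [0, 0, 0.9], [0, -0.9, 0], [0, -0.9, 0], [0, -0.9, 0], [0, -0.9, 0], [0, 0, 0]], angular=[[0, 0, 0], [0, 0, 0], [0, 0, 0], [0, 0, 0], [0, 0, 0], [0, 0, 0], [0, 0, 0], [0, 0, 0], [0, 0, 0], [0, 0, 0], [0, 0, 0], [0, 0, 0], [0, 0, 0]])

```text
time: 23.9
position: [477.2, -178.7, 127.1]
ee_rot: [0.001, 0.82, 0.573, 0.0]
wrist_force: [-0.3, 0.2, -1.3]
gripper_width: 0.598
grip_force: 0.0
```

```bash
python3 l.py; python3 - <<'E'
from h import *
a=cv2.imread('pics/scene0.png');b=cv2.imread('pics/lev.png')
m=lambda i:[(c:=cv2.cvtColor(i,cv2.COLOR_BGR2HSV)),(c[...,1]>150)&((c[...,0]<8)|(c[...,0]>172))&(c[...,2]>100)][1]
for i in(a,b):
    r,k=np.nonzero(m(i)[160:190,195:220]);print(len(r),r.mean()+160,k.mean()+195)
cv2.imwrite('pics/fin.png',np.hstack([cv2.resize(b[130:250,50:150],None,fx=3.5,fy=3.5,interpolation=2),cv2.resize(b[130:250,185:300],None,fx=3.5,fy=3.5,interpolation=2)]))
d=cv2.absdiff(a,b).max(2);x=(d>40).astype(np.uint8);n,L,t,ce=cv2.connectedComponentsWithStats(x)
print([(list(t[i])) for i in range(1,n) if t[i,4]>15])
E
```

```text
55 [483.6 -85.6  55.9] 47.570583418484034 587.1621258363718 168 175 171.36363636363637 205.78181818181818
54 171.2962962962963 205.77777777777777
55 171.36363636363637 205.78181818181818
[[np.int32(123), np.int32(0), np.int32(52), np.int32(147), np.int32(4645)], [np.int32(191), np.int32(0), np.int32(18), np.int32(9), np.int32(109)], [np.int32(212), np.int32(0), np.int32(35), np.int32(31), np.int32(479)], [np.int32(253), np.int32(0), np.int32(38), np.int32(59), np.int32(1077)], [np.int32(0), np.int32(3), np.int32(4), np.int32(6), np.int32(18)], [np.int32(177), np.int32(11), np.int32(19), np.int32(41), np.int32(457)], [np.int32(0), np.int32(27), np.int32(39), np.int32(44), np.int32(692)], [np.int32(217), np.int32(56), np.int32(47), np.int32(17), np.int32(394)], [np.int32(277), np.int32(56), np.int32(10), np.int32(8), np.int32(44)], [np.int32(265), np.int32(58), np.int32(5), np.int32(5), np.int32(16)], [np.int32(237), np.int32(71), np.int32(15), np.int32(8), np.int32(76)], [np.int32(243), np.int32(164), np.int32(18), np.int32(19), np.int32(177)], [np.int32(88), np.int32(199), np.int32(39), np.int32(12), np.int32(420)]]
```

View pics/fin.png

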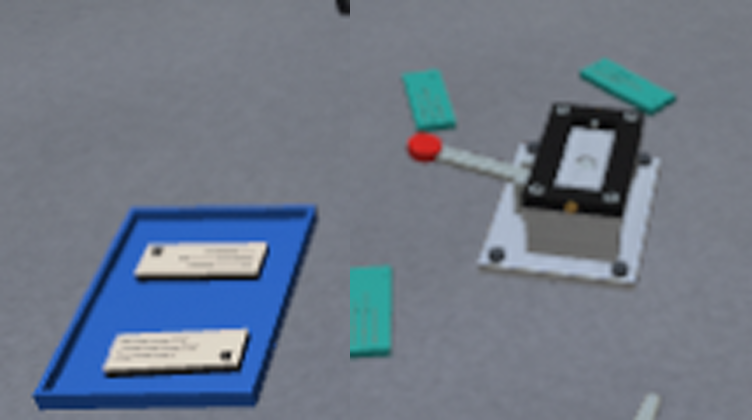

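The last view shows the plate face up and flat in the tray beside the finished one. The red pad is back at its starting pixel (171.4, 205.8), against (171.3, 205.8) at the start. The rod is down, and nothing else has moved.

```bash
python3 -c "
from plant import env
print(env.hand_in())"
```

```text
the job is handed in; nothing more can be done
None
```

The job is handed in: the white plate was knocked out and lies face up and flat in the blue tray beside the finished plate, the lever is back at its rest with the rod down, and the other things on the bench were not moved.

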